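# Pack the jam jar and click the gift case shut

### The arm

A 6-joint arm with a two-finger parallel gripper is mounted at the origin on the work surface. World frame = base frame: x ahead of the robot, y to its left, z up, the work surface at z = 0. Lengths are in m, angles in rad, forces in N, time in s.
With the tool pointing down it reaches from about 0.275 to 0.875 m from the base axis. Payload 12.5 kg.
Tool frame: the origin (TCP) lies on the centre line of the jaws, within the pads' length; the fingertips stand 8 mm ahead of it and the grasp point (between the pads) lies 11 mm behind it; z points along the fingers, y is the line along which they close (so a half turn about z gives the same grasp; the last joint's range is limited). The gripper opens to 85 mm and grips with 20 to 120 N. Pads are 22 mm wide; open, the fingers measure 114 mm over their backs; the gripper's body (76 mm by 85 mm) begins 54 mm behind the grasp point. The pads swing forward as they close: fully open they stand 13 mm farther back than shut.
Start: joints at [-1.257, 0.351, 1.652, -0, 1.139, -0.085], TCP at [0.214, -0.507, 0.239] pointing down, gripper open.
Joint ranges: [-2.75, 2.75], [-0.79, 2.1], [0.01, 2.65], [-1.57, 4.71], [0.07, 3.14], [-2.87, 2.87]. Speed limits (rad/s): [2.22, 2.22, 2.79, 3.14, 3.14, 3.14].

### API

Orientations are given as a rotation vector (axis times angle).
In Python, from plant import r gives the robot as it stands. Calls block until the motion is done:
- r.reach(position, orientation): joint-space move of the TCP to a pose.
- r.move_l(position, rotation=None, velocity=0.15, f_stop=None): straight line of the TCP; rotation=None keeps the orientation; velocity is the mean speed in m/s. With f_stop (N) it stops when the force on the tool has changed by that much, and returns True; else False.
- r.set_joints(angles): joint-space move.
- r.command_gripper(opening): opening from 0.0 (shut) to 1.0 (fully open); the grip force is fixed at half the most; returns when the fingers have stopped.
- r.sleep(seconds).
- r.solve_ik(position, orientation): joint angles nearest the present ones, or None.
- r.read_state(): the state.
- r.get_image(name): name is "side" or "top" or "wrist"; returns a dict with "img" (480x640x3 uint8, red, green, blue), "depth" (480x640 float32, m along the optical axis (not along the pixel's ray), 0 where there is no reading), "fx", "fy", "cx", "cy" (pixels), "R" (3x3) and "t" (3): a world point X has camera coordinates R X + t. Camera axes: x right, y down, z forward; pixel columns grow to the right and rows downward; lengths in m; the calibration is good to about 2 mm. A picture is of the moment at which its call begins.
A pose or a line that the arm cannot do raises r.Unreachable and nothing moves.
- r.sign_off(): hands the job in; it is judged then, once.
The state is a dict: "time_s": time; "joint_positions": joint angles; "joint_velocities": joint speeds; "joint_torque": joint torques, N m; "eef_pos": TCP position; "tool_rot": TCP orientation; "force": force on the tool from outside, world axes, zero at the start; "wrist_torque": the same for the moment, N m; "grip_width": opening from 0.0 (shut) to 1.0 (fully open); "grasp_force": force on a finger pad.
Only numpy, scipy, OpenCV 4.12 (cv2) and the standard library are available. Lean on these libraries where they do the work, as an engineer would, in place of code of your own. Each camera call takes 0.05 s, during which the arm holds its last target. There are 200 camera calls.

### The job

Put the small jam jar upright into the round well of the open gift case, all the way down, and let go of it. Then swing the hinged lid over and press its far edge down past the spring catch until it clicks and stays fully shut. Be gentle: don't force the jar or the lid, and leave the cup, bell and bowl where they stand.

Things in the scene. Friction and masses are not known exactly. Their poses are not given: they have to be found in the camera images.
- case: Base of the gift case: cream plastic slab, 120 x 120 x 28 mm, stuck fast to the counter. Origin: centre of its underside, on the counter. Its +x points from the hinge side to the catch side (roughly away from the robot), z up. The top face (z = 28) has one round well. A black rubber seal, 3.5 mm proud, lies along the +x edge; the steel catch sticks out of the +x side to x = 75 mm, up to z = 43.
- well (a point): Centre of the well's floor, at (20, 0, 12) mm in the case frame. Well: 49 mm across, 16 mm deep, small chamfer at the mouth (z = 28 mm); the jar has 1.5 mm clearance all round.
- jar: Small jar of dark red jam with a brass-coloured screw cap, 46 mm diameter, 48 mm high, about 120 g. Origin: centre of its underside, z up. Seated it stands 32 mm out of the well. Glass: must not be forced against the case or lid with more than 45 N.
- lid (a joint): Hinge of the lid, rad: 0 shut, grows as it opens, 1.57 = upright on the robot's side of the case, limit 1.9. Starts at 1.5 to 1.7. Stiff: it stays where it is left; 1 to 2 N at the far edge swing it. Resting on the catch, not latched, it reads about 0.07; latched about 0.01. It cannot shut over a jar that is not fully down. Pushed with more than 32 N it cracks.
- hinge (a point): Middle of the hinge line of the lid, a cream plastic shell 120 x 120 mm, 40 mm deep (walls 3, roof 4 mm), about 110 g. At (-60, 0, 28.5) mm in the case frame; the line runs along the case's y. Its frame turns with the lid: x towards the far edge, z towards the roof (lid shut: same as the case's axes); the roof's outer face is at z = 40.
- lid_edge (a point): Point on the outside of the lid's roof to press: middle of the far (catch-side) edge, 8 mm in from it, 112 mm along x from the hinge and 40 mm along z. With the lid shut it is 68.5 mm above the counter. Frame turns with the lid as hinge.
- catch (a joint): Spring catch, m: steel hook 18 mm wide, slides outward; 0 at rest, about 0.004 when the lid's lip pushes it out. Pressing the far edge down, from about 8 mm above shut the force rises to 13 to 18 N, gives way at 4 to 5 mm, then the rubber seal resists with 6 to 12 N until the hook snaps back over the lip (click) about 1 mm above the firm stop, met at about 20 N.
- cup: White cup, 76 mm across, 60 mm high; leave alone. Origin: centre of underside.
- bell: Counter bell on a wooden foot, 72 mm across, 49 mm high; leave alone. Origin: centre of underside.
- bowl: Blue ceramic bowl, 100 mm across, 45 mm high; leave alone. Origin: centre of underside.
There are look-alikes about, which are no part of the job. Of the things that look like the jar, the middle-sized one is meant. Of the things that look like the case, the larger one is meant.

How it is judged:
By the outcome, as a careful person would: the job done as asked, in the order asked, and still so for the second after the job is handed in, with the robot touching nothing.
It also fails if it takes over 72 s, if anything falls off the work surface, if the arm or the gripper's body presses on something with over 40 N, if the wrist force passes 120 N, or if a joint passes its speed limit or range.

## Working session

There is one attempt and no reset: what is moved stays moved. The work goes in short steps, each a Python script; the robot and the scene stay as the last script left them, time stands still between calls to the robot, and variables do not carry over. Pictures are saved under pics/ and viewed, at most 10 in all, crops included, and the job is handed in when it is done.

```bash
mkdir -p pics; ls; cat > h.py <<'E'
import numpy as np, cv2, pickle
from plant import r
def grab(n,tag):
    d=r.get_image(n); pickle.dump(d,open(f'pics/{tag}.pkl','wb'))
    cv2.imwrite(f'pics/{tag}.png',d['img'][:,:,::-1]); return d
def load(tag): return pickle.load(open(f'pics/{tag}.pkl','rb'))
def world(d):
    v,u=np.mgrid[:480,:640]; z=d['depth'].astype(float)
    c=np.stack([(u-d['cx'])/d['fx']*z,(v-d['cy'])/d['fy']*z,z],-1)
    return (c-np.array(d['t']))@np.array(d['R'])
def proj(d,X):
    c=np.array(d['R'])@np.array(X)+np.array(d['t']); return d['fx']*c[0]/c[2]+d['cx'],d['fy']*c[1]/c[2]+d['cy']
E
python3 - <<'E'
from h import *
a=grab('top','top0');b=grab('side','side0')
for d in(a,b): print(d['fx'],-np.array(d['R']).T@d['t'])
cv2.imwrite('pics/both0.png',cv2.resize(np.vstack([a['img'],b['img']])[:,:,::-1],None,fx=.625,fy=.625))
s=r.read_state();print(s)
E
```

```text
pics
563.1361932273688 [ 0.37510087 -0.01967027  1.37182893]
476.4952436641321 [0.46624957 0.58079569 0.76826914]
{'time_s': 0.1, 'joint_positions': array([-1.25662320e+00,  3.51197755e-01,  1.65233597e+00, -1.51749756e-05,
        1.13911047e+00, -8.45803460e-02]), 'joint_velocities': array([-0.000952  , -0.00195121, -0.00156219,  0.00095107, -0.00088143,
       -0.00010265]), 'joint_torque': array([ 1.45628228e-04, -5.06834793e+01, -2.91875732e+01, -6.47147181e-05,
        2.67489362e-03, -1.06578273e-05]), 'eef_pos': array([ 0.21349135, -0.50656853,  0.23881299]), 'tool_rot': array([-3.07833401e+00, -6.22022186e-01,  2.10630578e-04]), 'force': array([ 0.37487595, -0.41979372, -0.23600798]), 'wrist_torque': array([-0.00744717, -0.00472162, -0.00047709]), 'grasp_force': 0.0, 'grip_width': 1.0057872064330995}
```

View pics/top0.png

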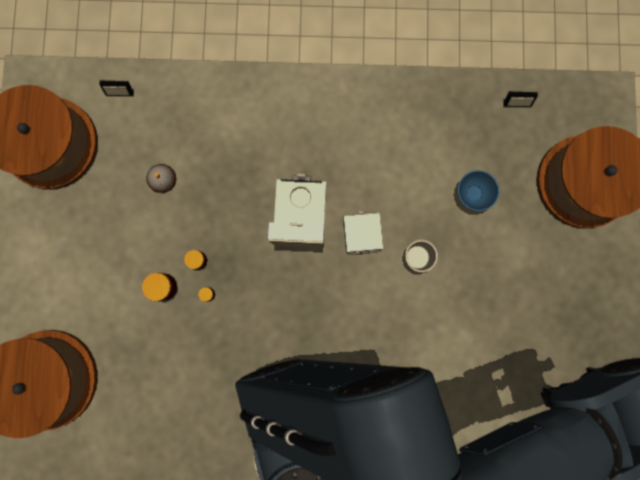

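View pics/side0.png

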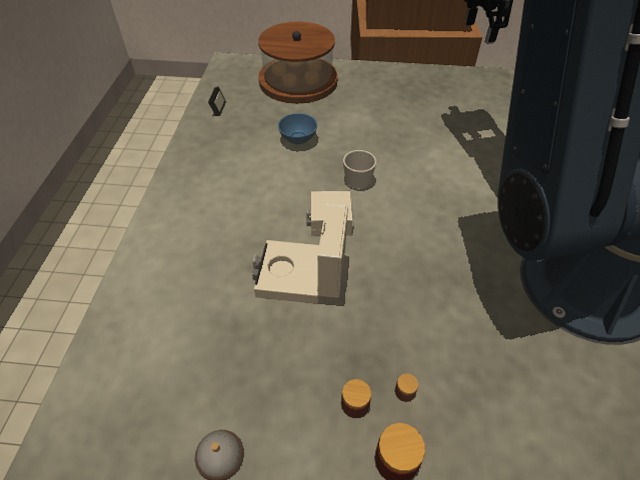

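Top view: the jar candidates are caps at (195,260) middle-sized, (157,287) large and (206,294) small, so I choose (195,260). The case candidates are the large open one at (300,212) and a small closed one at (363,233), so I choose the large. The side view shows the middle jar at (357,397) and the well at (281,267). Next I measure, with one close crop.

```bash
python3 - <<'E'
from h import *
for tag in('top0','side0'):
    d=load(tag);W=world(d);hsv=cv2.cvtColor(d['img'],cv2.COLOR_RGB2HSV)
    m=((hsv[...,0]>10)&(hsv[...,0]<28)&(hsv[...,1]>170)&(hsv[...,2]>120)).astype(np.uint8)
    n,l,st,c=cv2.connectedComponentsWithStats(m)
    for i in range(1,n):
        if st[i,4]<60:continue
        k=cv2.erode((l==i).astype(np.uint8),np.ones((3,3)))>0
        P=W[(l==i)&(W[...,2]>.01)]
        if len(P)<20: continue
        print(tag,c[i].round(1),st[i],'ctr',((P.max(0)+P.min(0))/2).round(4),'ext',np.ptp(P,axis=0).round(4),'zmed',np.median(P[:,2]).round(4))
    print('counter z',np.median(W[380:,500:][...,2]) if tag=='top0' else '')
d=load('top0');W=world(d)
for (lo,hi) in ((.02,.034),(.1,.3)):
    m=np.zeros((480,640),bool);m[165:260,255:335]=1
    m&=(W[...,2]>lo)&(W[...,2]<hi)
    P=W[m][:,:2]; q=cv2.minAreaRect(P.astype(np.float32)*1000); print(lo,len(P),q,P.min(0),P.max(0),np.median(W[m][:,2]))
c1=cv2.resize(d['img'][160:310,140:340],(800,600),interpolation=cv2.INTER_CUBIC)
e=load('side0');c2=cv2.resize(e['img'][170:430,230:430],(461,600),interpolation=cv2.INTER_CUBIC)
cv2.imwrite('pics/crop1.png',cv2.resize(np.hstack([c1,c2]),(800,380))[:,:,::-1])
E
```

```text
top0 [ 12.8 115.2] [  7  86  14  61 327] ctr [0.7519 0.6902 0.1286] ext [0.1406 0.0217 0.0143] zmed 0.1286
top0 [  2.5 103.4] [  0  91   7  28 137] ctr [0.5922 0.3518 0.7469] ext [0.4343 0.743  1.2499] zmed 0.1291
top0 [ 60.  128.2] [ 53  93  18  66 636] ctr [0.5911 0.292  0.7462] ext [0.4319 0.6233 1.2513] zmed 0.1287
top0 [ 89.5 132.3] [ 82 113  12  49 127] ctr [0.5861 0.2813 0.6928] ext [0.4221 0.602  1.358 ] zmed 0.0206
top0 [594.9 158.9] [591 127   9  65 418] ctr [ 0.5684 -0.331   0.7472] ext [0.3866 0.6227 1.2493] zmed 0.1284
top0 [583.1 148. ] [579 132   8  35 191] ctr [ 0.5631 -0.3163  0.7471] ext [0.376  0.5933 1.2495] zmed 0.1288
top0 [637.5 154.9] [633 135   7  54 148] ctr [ 0.56   -0.3769  0.7468] ext [0.3698 0.7144 1.25  ] zmed 0.1283
top0 [ 16.1 165.1] [  8 146  16  28 170] ctr [0.6516 0.6735 0.1287] ext [0.0629 0.0355 0.0121] zmed 0.1288
top0 [542.8 177. ] [541 161   6  39  88] ctr [ 0.6602 -0.555   0.0204] ext [0.0951 0.0134 0.0153] zmed 0.0206
top0 [604.  206.9] [593 188  20  28 210] ctr [ 0.5921 -0.6438  0.1275] ext [0.0619 0.0453 0.0149] zmed 0.1284
top0 [193.5 259
[... 437 characters left out ...]
340  14  67 398] ctr [0.1816 0.6487 0.1283] ext [0.1397 0.0233 0.0151] zmed 0.1285
top0 [ 57.5 384.7] [ 46 349  23  71 747] ctr [0.2311 0.2772 0.7467] ext [0.2881 0.5938 1.2503] zmed 0.1282
top0 [ 11.1 428. ] [  3 406  16  32 163] ctr [0.0805 0.6338 0.1285] ext [0.0655 0.0367 0.0145] zmed 0.1283
counter z 0.594453160709379
counter z 
0.02 1834 ((566.9985961914062, 36.982948303222656), (120.40120697021484, 172.59132385253906), 88.71459197998047) [ 0.47965144 -0.02435395] [0.65299988 0.09745907] 0.02850504470797712
0.1 1095 ((500.61566162109375, 38.58953857421875), (120.50420379638672, 40.627994537353516), 88.56946563720703) [ 0.47887367 -0.0218791 ] [0.52157066 0.09879083] 0.14870273182214705
```

View pics/crop1.png

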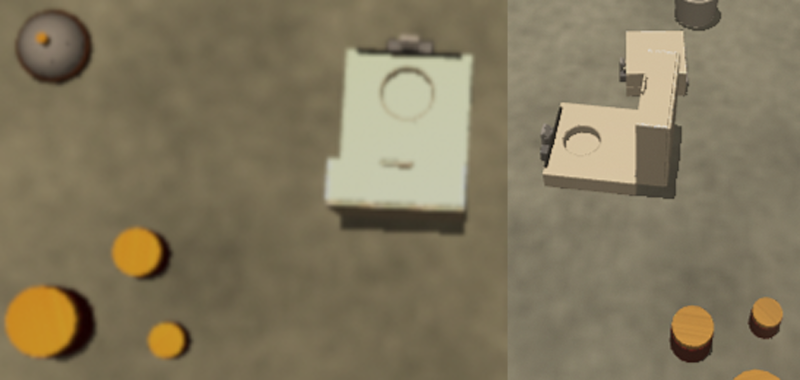

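The crop confirms the middle jar among the three caps, and the open case with its well, catch and upright lid. Next are refined fits and an IK check.

```bash
python3 - <<'E'
from h import *
from scipy.optimize import least_squares
for tag,box in(('top0',(180,245,212,280)),('side0',(335,375,380,420))):
    d=load(tag);W=world(d);m=np.zeros((480,640),bool)
    x0,y0,x1,y1=(180,245,212,275) if tag=='top0' else (335,370,380,420)
    m[y0:y1,x0:x1]=1
    m&=(W[...,2]>.043)&(W[...,2]<.053);P=W[m]
    (c,rad)=cv2.minEnclosingCircle((P[:,:2]*1000).astype(np.float32));print(tag,'jar',c,rad,P.mean(0),np.median(P[:,2]))
    # case & well
    m=np.zeros((480,640),bool)
    x0,y0,x1,y1=(262,170,332,245) if tag=='top0' else (250,235,325,305)
    m[y0:y1,x0:x1]=1
    t=m&(abs(W[...,2]-.028)<.003);f=m&(abs(W[...,2]-.012)<.003)
    print(' top',W[t].mean(0),'rect',cv2.minAreaRect((W[t][:,:2]*1000).astype(np.float32)))
    if f.sum()>5: 
        F=W[f]; print(' floor',f.sum(),F.mean(0),F.min(0),F.max(0))
        g=F[np.hypot(*(F[:,:2]-[.6,.037]).T)<.03]; print(' well',len(g),cv2.minEnclosingCircle((g[:,:2]*1000).astype(np.float32)))
    l=m if tag=='top0' else np.zeros_like(m)
    if tag=='side0': l[185:305,300:360]=1
    L=W[l&(W[...,2]>.06)&(W[...,2]<.3)];print(' lid',len(L),L.min(0),L.max(0))
q0=r.read_state()['joint_positions']
for p in([.442,.28,.03],[.442,.28,.25],[.6,.038,.04],[.6,.038,.2]):
    for o in([np.pi,0,0],[0,np.pi,0]): 
        q=r.solve_ik(p,o); print(p,o,None if q is None else np.round(q,2))
E
```

```text
top0 jar (442.0035705566406, 281.04595947265625) 22.55010414123535 [0.44179093 0.280696   0.0480258 ] 0.04787573118833148
 top [0.58489769 0.03579587 0.02818478] rect ((590.3496704101562, 36.2259635925293), (119.86347198486328, 110.452880859375), 88.88334655761719)
 floor 205 [0.60195268 0.03629402 0.01217075] [ 0.51399351 -0.03806772  0.00901565] [0.64774029 0.10690219 0.01499139]
 well 200 ((602.7423706054688, 35.658878326416016), 23.812467575073242)
 lid 1134 [ 0.47887367 -0.0218791   0.06121549] [0.52157066 0.09879083 0.15837953]
side0 jar (441.19830322265625, 281.58441162109375) 22.688013076782227 [0.44131863 0.282381   0.04715357] 0.0471781233888634
 top [0.58064278 0.04184661 0.02737529] rect ((580.9909057617188, 36.88648986816406), (122.5372314453125, 142.13414001464844), 88.94925689697266)
 floor 413 [0.59792767 0.04729027 0.01164092] [0.52226168 0.01107247 0.00903828] [0.65332602 0.1002032  0.01494951]
 well 300 ((602.0931396484375, 29.11617660522461), 23.163623809814453)
 lid 2012 [ 0.47924225 -0.02281168  0.06020884] [0.52207009 0.10056251 0.15507552]
[0.442, 0.28, 0.03] [3.141592653589793, 0, 0] [ 0.48  0.62  1.86 -0.    0.67  2.05]
[0.442, 0.28, 0.03] [0, 3.141592653589793, 0] [ 0.48  0.62  1.86 -0.    0.67 -1.1 ]
[0.442, 0.28, 0.25] [3.141592653589793, 0, 0] [ 0.48  0.29  1.71 -0.    1.14  2.05]
[0.442, 0.28, 0.25] [0, 3.141592653589793, 0] [ 0.48  0.29  1.71 -0.    1.14 -1.1 ]
[0.6, 0.038, 0.04] [3.141592653589793, 0, 0] [-0.01  0.7   1.64 -0.    0.8   1.56]
[0.6, 0.038, 0.04] [0, 3.141592653589793, 0] [-0.01  0.7   1.64 -0.    0.8  -1.58]
[0.6, 0.038, 0.2] [3.141592653589793, 0, 0] [-0.01  0.48  1.55 -0.    1.1   1.56]
[0.6, 0.038, 0.2] [0, 3.141592653589793, 0] [-0.01  0.48  1.55 -0.    1.1  -1.58]
```

```bash
python3 - <<'E'
from h import *
r.reach([.60,.036,.30],[0,np.pi,0]); w=grab('wrist','w_well')
r.reach([.442,.281,.25],[0,np.pi,0]); d=grab('wrist','w_jar')
print(r.read_state()['time_s'],-np.array(d['R']).T@d['t'])
for t in(d,w): print(proj(t,[.442,.281,.048]),proj(t,[.6025,.036,.028]))
cv2.imwrite('pics/w.png',cv2.resize(np.hstack([w['img'],d['img']]),(800,300))[:,:,::-1])
E
```

```text
3.7167 [0.36457394 0.28059275 0.38447418]
(np.float64(321.9873976743978), np.float64(206.37899915081843)) (np.float64(83.07440388272653), np.float64(355.4879593983512))
(np.float64(610.3013259304149), np.float64(11.89232297615817)) (np.float64(322.1451544791728), np.float64(194.44415233349628))
```

View pics/w.png

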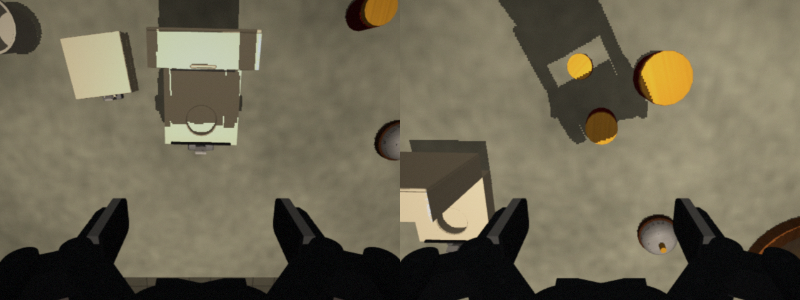

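The wrist views show the well at (322,194) and the jar cap at (322,203), full scale. Both agree with the projected estimates. The camera sits on the robot side and would come near the upright lid, so I'll use the flipped hand. First the wrist-depth refinement.

```bash
python3 - <<'E'
from h import *
d=load('w_jar');W=world(d)
m=(abs(W[...,2]-.048)<.003)&(np.hypot(W[...,0]-.442,W[...,1]-.281)<.035);P=W[m];print('jar',m.sum(),cv2.minEnclosingCircle((P[:,:2]*1000).astype(np.float32)),P.mean(0))
for tag in('w_well','top0'):
    d=load(tag);W=world(d);q=np.hypot(W[...,0]-.6025,W[...,1]-.036)
    f=W[(abs(W[...,2]-.012)<.003)&(q<.03)];print('well floor',len(f),f.mean(0),cv2.minEnclosingCircle((f[:,:2]*1000).astype(np.float32)))
    m=(abs(W[...,2]-.028)<.0025)&(q<.1)
    # side edges y extents per x slice -> yaw
    xs=np.arange(.54,.63,.005);E=[]
    for x in xs:
        s=W[m&(abs(W[...,0]-x)<.003)&(abs(W[...,1]-.036)<.068)]
        if len(s)>5:E.append((x,s[:,1].min(),s[:,1].max()))
    E=np.array(E);print('edges',np.polyfit(E[:,0],E[:,1],1),np.polyfit(E[:,0],E[:,2],1),'width',np.median(E[:,2]-E[:,1]),'mid',np.median(E[:,1]+E[:,2])/2)
    L=W[(W[...,2]>.13)&(W[...,2]<.17)&(q<.15)];
    ys=np.arange(-.01,.09,.01);fr=[L[abs(L[:,1]-y)<.005][:,0].max() for y in ys];bk=[L[abs(L[:,1]-y)<.005][:,0].min() for y in ys]
    print('lid top',L[:,2].mean(),np.polyfit(ys,fr,1),np.polyfit(ys,bk,1),L[:,1].min(),L[:,1].max())
    hz=np.polyfit(L[:,0],L[:,2],1);print('slope top face dz/dx',hz)
E
```

```text
jar 2080 ((441.8754577636719, 281.35723876953125), 22.37541389465332) [0.44133231 0.28130436 0.04770653]
well floor 1616 [0.60219417 0.03596507 0.01181226] ((601.7446899414062, 36.00037384033203), 24.442367553710938)
edges [-0.02399498 -0.00932154] [-0.02687038  0.11185083] width 0.11939598740293916 mid 0.036412312782671895
lid top 0.14823433933135477 [0.02304381 0.51966438] [0.02417253 0.47999414] -0.022304918575921876 0.0988323713971853
slope top face dz/dx [0.02478414 0.13583084]
well floor 200 [0.60220563 0.03691062 0.01220019] ((602.7423706054688, 35.658878326416016), 23.812467575073242)
edges [-0.02115384 -0.01015025] [-0.02879237  0.11153004] width 0.11787213109782405 mid 0.03603668488168632
lid top 0.1486667624898384 [0.02610493 0.51903381] [0.02222692 0.47971121] -0.02187910140554678 0.09879082757524248
slope top face dz/dx [0.0653804  0.11598334]
```

```bash
python3 - <<'E'
from h import *
o=[np.pi,0,0]
r.reach([.4417,.2813,.16],o)
r.move_l([.4417,.2813,.029],velocity=.1,f_stop=8)
print(r.read_state()['eef_pos'])
r.command_gripper(0.0); s=r.read_state();print(s['grip_width'],s['grasp_force'],s['force'])
r.move_l([.4417,.2813,.18],velocity=.12)
r.reach([.602,.036,.17],o); s=r.read_state();print(s['time_s'],s['grip_width'],s['eef_pos'],s['force'],s['tool_rot'])
d=grab('wrist','w_held');grab('side','s_held');grab('top','t_held')
W=world(d)
P=W[(abs(W[...,2]-.19)<.012)&(np.hypot(W[...,0]-.602,W[...,1]-.036)<.03)];print(len(P))
cv2.imwrite('pics/held.png',cv2.resize(np.hstack([d['img'],load('s_held')['img']]),(800,300))[:,:,::-1])
E
```

```text
[0.44202105 0.28147516 0.02951431]
0.5117063688196871 60.799129768274724 [-2.28124633 -2.10647222  8.25429689]
10.8417 0.5144166505836687 [0.60158868 0.03709751 0.16992731] [-0.69473234  0.77098628 -2.01533154] [-3.14128711e+00 -1.27429256e-03  6.63148495e-04]
16419
```

View pics/held.png

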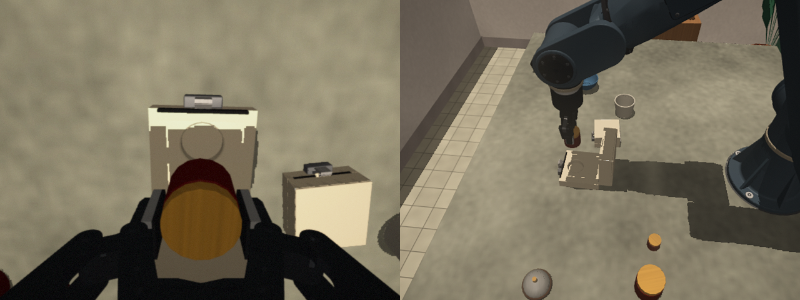

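The wrist view shows the jar held square, with its cap at (201,220) in the half-size picture and the well ahead at (203,140). Next I measure the cap's centre in hand.

```bash
python3 - <<'E'
from h import *
d=load('w_held');W=world(d);hsv=cv2.cvtColor(d['img'],cv2.COLOR_RGB2HSV)
m=((hsv[...,0]>8)&(hsv[...,0]<28)&(hsv[...,1]>150)&(hsv[...,2]>70)&(W[...,2]>.15)).astype(np.uint8)
n,l,st,c=cv2.connectedComponentsWithStats(m);i=1+st[1:,4].argmax();P=W[l==i]
z=np.median(P[:,2]);P=P[abs(P[:,2]-z)<.003]
print('cap z',z,cv2.minEnclosingCircle((P[:,:2]*1000).astype(np.float32)),P.min(0),P.max(0))
print('tilt',np.linalg.lstsq(np.c_[P[:,:2],np.ones(len(P))],P[:,2],rcond=None)[0])
f=W[(abs(W[...,2]-.012)<.003)&(np.hypot(W[...,0]-.602,W[...,1]-.036)<.026)];print(len(f),f.min(0),f.max(0))
print(r.read_state()['eef_pos'])
E
```

```text
cap z 0.18773174252892327 ((601.591552734375, 36.8254280090332), 22.914348602294922) [0.5787456  0.01517558 0.18474888] [0.62429952 0.05899907 0.1897452 ]
tilt [-0.00646525 -0.00100836  0.19167861]
2995 [0.577223   0.01105574 0.00947161] [0.62221684 0.05989552 0.01493854]
[0.60168708 0.03731821 0.17015083]
```

```bash
python3 - <<'E'
from h import *
def st(t):
    s=r.read_state();print(t,s['time_s'],s['eef_pos'].round(4),s['force'].round(1),s['wrist_torque'].round(2))
    return s
cmd=np.array([.602,.036,.075]);
r.move_l(cmd,velocity=.1); s=st('above')
cmd[:2]-= s['eef_pos'][:2]-[.602,.036]; r.move_l([*cmd[:2],.066],velocity=.05); st('corr')
for z in(.058,.052,.047,.0415):
    h=r.move_l([*cmd[:2],z],velocity=.03,f_stop=8); st(f'{z} {h}')
    if h: break
E
```

```text
above 12.0917 [0.6024 0.036  0.0756] [-0.5 -0.1 -1.8] [-0.   -0.03  0.01]
corr 12.425 [0.6014 0.036  0.0657] [-0.3  0.3 -0.4] [ 0.01 -0.02  0.  ]
0.058 False 12.8417 [0.6015 0.036  0.0578] [-0.1 -0.4 -1.5] [-0.01 -0.    0.01]
0.052 False 13.1917 [0.6015 0.036  0.0518] [-0.9  0.  -1.6] [-0.03 -0.03  0.01]
0.047 False 13.5083 [0.6015 0.036  0.0468] [-0.6 -0.1 -2. ] [-0.   -0.01 -0.03]
0.0415 True 13.7667 [0.602  0.036  0.0417] [-1.5 -0.8  5.7] [-0.05  0.26  0.07]
```

```bash
python3 - <<'E'
from h import *
r.command_gripper(1.0); s=r.read_state(); print(s['time_s'],s['eef_pos'],s['force'])
r.move_l([.602,.036,.25],velocity=.15)
d=grab('wrist','w_seat');W=world(d)
P=W[(abs(W[...,2]-.06)<.012)&(np.hypot(W[...,0]-.602,W[...,1]-.036)<.032)];print('cap',len(P),np.median(P,axis=0),np.linalg.lstsq(np.c_[P[:,:2],np.ones(len(P))],P[:,2],rcond=None)[0])
t=grab('top','t_seat')
cv2.imwrite('pics/seat.png',cv2.resize(d['img'],(400,300))[:,:,::-1])
E
```

```text
14.2583 [0.60139644 0.0359892  0.04103225] [ 0.15242684  0.3099337  -0.29511946]
cap 2340 [0.60367358 0.03520466 0.05959011] [-0.05325999  0.00118385  0.09128378]
```

View pics/seat.png

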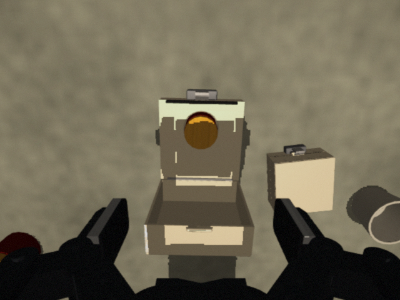

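The jar is seated: the cap top reads 59.6 mm against 60 expected, at half-size pixel (201,130), inside the case with nothing tilted. Now I swing the lid from behind with closed fingers, following its arc.

```bash
cat > lid.py <<'E'
from h import *
H=np.array([.5215,.038,.0285]);yaw=-.025
O=np.array([np.pi*np.cos(yaw/2),np.pi*np.sin(yaw/2),0])
def lp(th,xl=.112,zl=.040):   # lid-frame point -> world
    a=xl*np.cos(th)-zl*np.sin(th)
    return H+[a*np.cos(yaw),a*np.sin(yaw),xl*np.sin(th)+zl*np.cos(th)]
def tcp(th,off=0): return lp(th)+[-.011*np.cos(yaw),-.011*np.sin(yaw),.008]   # front corner of the tips on lid_edge
def st(t):
    s=r.read_state();print(t,round(s['time_s'],2),s['eef_pos'].round(4),s['force'].round(1),flush=True);return s
E
python3 - <<'E'
from lid import *
P=tcp(1.57)
pts=[tcp(t) for t in np.arange(1.5,.05,-.1)]
print([r.solve_ik(p,O) is not None for p in [P+[-.03,0,.13],P+[-.03,0,0]]+pts])
r.move_l([.602,.036,.30],O,velocity=.2)
r.move_l(P+[-.035,0,.15],O,velocity=.2)
r.command_gripper(0.0)
r.move_l(P+[-.035,0,.0],velocity=.15,f_stop=8)
f0=st('behind')['force']
h=r.move_l(P,velocity=.06,f_stop=6);st(h)
for th in np.arange(1.5,1.15,-.1):
    h=r.move_l(tcp(th),velocity=.08,f_stop=8); s=st((round(th,2),h))
    if h or np.linalg.norm(s['force']-f0)>10: break
d=grab('top','t_lid');grab('side','s_lid')
cv2.imwrite('pics/lid1.png',cv2.resize(np.hstack([d['img'],load('s_lid')['img']]),(800,300))[:,:,::-1])
E
```

```text
[True, True, True, True, True, True, True, True, True, True, True, True, True, True, True, True, True]
behind 19.2 [0.436  0.0393 0.1492] [-0.4  0.6 -0.2]
False 19.93 [0.4704 0.0393 0.1483] [-0.3 -0.4 -0.3]
(np.float64(1.5), False) 20.18 [0.4787 0.039  0.1512] [-0.1  0.   0.9]
(np.float64(1.4), False) 20.48 [0.4902 0.0388 0.1536] [-0.2  0.5 -0.7]
(np.float64(1.3), False) 20.78 [0.5019 0.0385 0.155 ] [-0.4 -1.1  0.6]
(np.float64(1.2), False) 21.08 [0.5137 0.0382 0.1552] [ 0.5 -0.7 -0.8]
```

View pics/lid1.png

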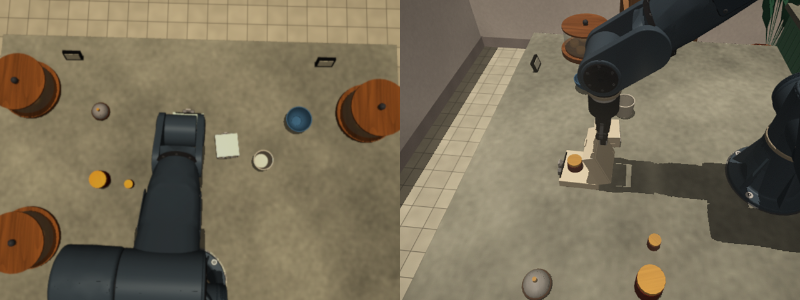

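The lid isn't clearly visible: the side view has it behind the fingers at (600,150). I'll check its angle from depth.

```bash
python3 - <<'E'
from lid import *
for tag in('side0','s_lid'):
    d=load(tag);W=world(d)
    m=(W[...,2]>.035)&(W[...,2]<.2)&(W[...,1]>.085)&(W[...,1]<.112)&(W[...,0]>.44)&(W[...,0]<.66)
    P=W[m];print(tag,len(P))
    for z in np.arange(.04,.17,.02):
        q=P[abs(P[:,2]-z)<.004]
        if len(q):print(z.round(2),q[:,0].min().round(4),q[:,0].max().round(4))
d=load('s_lid');cv2.imwrite('pics/lidz.png',cv2.resize(d['img'][170:310,240:380],(600,600),interpolation=cv2.INTER_CUBIC)[:,:,::-1])
E
```

```text
side0 1033
0.04 0.4819 0.5204
0.06 0.4824 0.522
0.08 0.4818 0.5219
0.1 0.482 0.522
0.12 0.4816 0.5217
0.14 0.4817 0.5217
s_lid 1203
0.04 0.4858 0.5275
0.06 0.4905 0.5345
0.08 0.4975 0.5433
0.1 0.5063 0.5514
0.12 0.514 0.5595
0.14 0.522 0.5669
```

View pics/lidz.png

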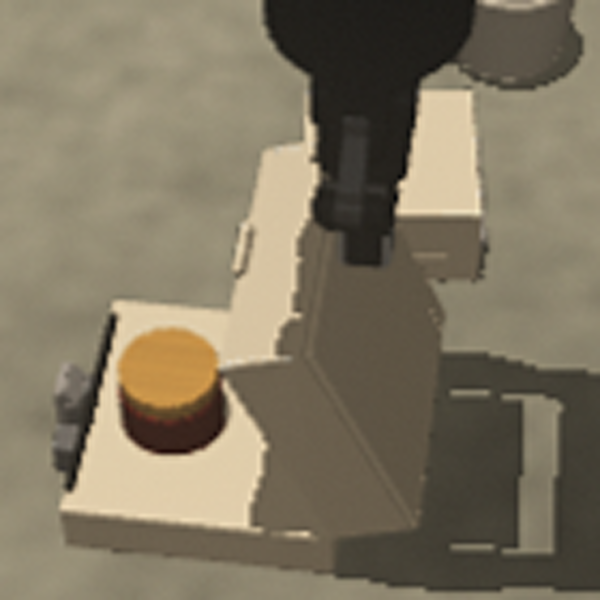

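The lid leans about 1.19 rad, following the fingertips at (365,250) in the crop, as planned. I'll continue the arc.

```bash
python3 - <<'E'
from lid import *
for th in np.r_[np.arange(1.05,.2,-.15),.16,.10]:
    h=r.move_l(tcp(th),velocity=.08,f_stop=8); s=st((round(th,2),h))
    if h or np.abs(s['force']).max()>10: break
E
```

```text
(np.float64(1.05), False) 21.56 [0.5314 0.0378 0.1533] [0.3 0.6 1.4]
(np.float64(0.9), False) 21.93 [0.5486 0.0373 0.1489] [0.8 0.2 0.4]
(np.float64(0.75), False) 22.31 [0.5651 0.0369 0.1419] [-0.1 -1.3 -0.3]
(np.float64(0.6), False) 22.68 [0.5803 0.0365 0.1324] [ 0.2 -0.1 -1. ]
(np.float64(0.45), False) 23.06 [0.5939 0.0362 0.1208] [-0.8  0.5  0.4]
(np.float64(0.3), False) 23.43 [0.6056 0.0359 0.1074] [0.3 0.2 0.6]
(np.float64(0.16), False) 23.79 [0.6145 0.0357 0.0932] [ 0.4  0.9 -0.2]
(np.float64(0.1), False) 24.04 [0.6178 0.0356 0.0871] [-0.9  0.5  0.4]
```

```bash
python3 - <<'E'
from lid import *
E0=lp(0); x,y=E0[:2]
p=r.read_state()['eef_pos']
r.move_l(p+[0,0,.012],velocity=.08); r.move_l([x,y,p[2]+.012],velocity=.08)
r.move_l([x,y,.0875],velocity=.03,f_stop=8); f0=st('start')['force'][2]
z=.0875; mx=0
while z>.0735:
    z-=.0005; h=r.move_l([x,y,z],velocity=.01,f_stop=9)
    s=r.read_state(); f=s['force'][2]; print(round(z,4),s['eef_pos'][2].round(4),round(f,1),h,end=' | ',flush=True)
    if h or f>21.5: break
st('end')
E
```

```text
start 25.21 [0.6333 0.0352 0.0873] [-1.   0.4  0.5]
0.087 0.087 0.3 False | 0.0865 0.0867 2.6 False | 0.086 0.0863 4.2 False | 0.0855 0.0859 5.9 False | 0.085 0.0855 5.9 False | 0.0845 0.0852 6.5 False | 0.084 0.0848 7.4 False | 0.0835 0.0844 8.7 False | 0.083 0.0841 10.1 False | 0.0825 0.0836 8.6 False | 0.082 0.0833 9.5 False | 0.0815 0.0829 10.7 False | 0.081 0.0825 11.4 False | 0.0805 0.0824 13.5 False | 0.08 0.082 13.4 False | 0.0795 0.081 7.4 False | 0.079 0.0803 6.7 False | 0.0785 0.0799 8.8 False | 0.078 0.0796 9.6 False | 0.0775 0.0793 11.0 False | 0.077 0.0789 10.2 False | 0.0765 0.0784 9.5 False | 0.076 0.078 9.9 False | 0.0755 0.0779 13.1 False | 0.075 0.0777 16.5 False | 0.0745 0.0774 18.5 False | 0.074 0.0771 19.0 False | 0.0735 0.0768 21.2 False | end 32.21 [0.6366 0.0351 0.0768] [ 2.5  0.3 21.2]
```

The profile fits: it gave way at 13.5 N, then the seal, then a firm stop at about 20 N. I'll lift off and check that it is latched.

```bash
python3 - <<'E'
from lid import *
r.move_l([.634,.0352,.17],velocity=.1)
r.reach([.50,-.25,.30],[np.pi,0,0]); r.sleep(.5); st('off')
t=grab('top','t_end');s=grab('side','s_end')
for d in(t,s):
    W=world(d);c=(abs(W[...,1]-.037)<.055)&(W[...,0]>.53)&(W[...,0]<.635)&(W[...,2]>.05)&(W[...,2]<.09);P=W[c]
    k=np.polyfit(P[:,0],P[:,2],1);print('roof',len(P),'theta',k[0],'z at edge',np.polyval(k,.6335),'z at hinge',np.polyval(k,.53))
cv2.imwrite('pics/end.png',np.hstack([cv2.resize(t['img'],(400,300)),cv2.resize(s['img'][150:330,180:420],(400,300))])[:,:,::-1])
E
```

```text
off 35.11 [ 0.5001 -0.2499  0.2999] [-0.2  0.5  0.7]
roof 2083 theta 0.013363721639407376 z at edge 0.07050332737044236 z at hinge 0.0691201821807637
roof 2605 theta 0.013320903505970611 z at edge 0.06925546377406115 z at hinge 0.06787675026119319
```

View pics/end.png

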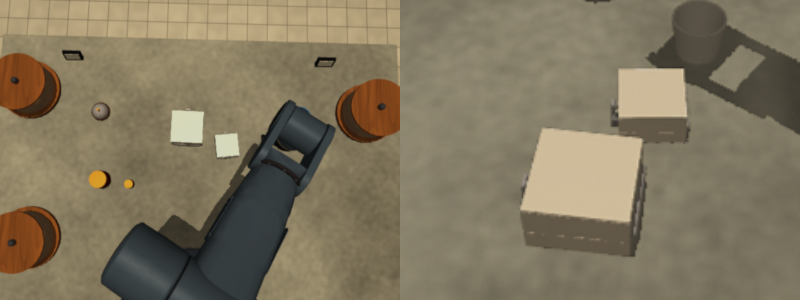

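Both views give a lid angle of 0.013 rad, which is latched (about 0.07 if only resting on the catch). The picture shows the case shut at (187,127), the bell and neighbouring things unmoved, and the robot clear.

```bash
python3 -c "
from plant import r
print(r.sign_off())"
```

```text
the job is handed in; nothing more can be done
None
```

The jar is fully down in the well and released. The lid reads 0.013 rad after release, so I judge it latched. The press peaked at about 21 N and I touched nothing else. I handed the job in at about 35 s; sign-off returned no verdict.

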